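Swap the too-tall mill for the tin and close the spice drawer

ROBOT

A 6-joint arm with a two-finger parallel gripper is mounted at the origin on a cart in front of the work surface, level with it; the furniture and walls round the work are solid. World frame = base frame: x ahead of the robot, y to its left, z up, the work surface at z = 0. Lengths are in mm, angles in rad, forces in N, time in s.
With the tool pointing down it reaches from about 300 to 775 mm from the base axis. Payload 14.6 kg.
Tool frame: the origin (TCP) lies on the centre line of the jaws, within the pads' length; the fingertips stand 19 mm ahead of it and the grasp point (between the pads) is the TCP (bot.tip_reach is the distance from the TCP to the fingertips, in mm); z points along the fingers, y is the line along which they close (so a half turn about z gives the same grasp; the last joint's range is limited). The gripper opens to 85 mm and grips with 20 to 120 N. Pads are 22 mm wide; open, the fingers measure 114 mm over their backs; the gripper's body (76 mm by 85 mm) begins 54 mm behind the grasp point. The pads swing forward as they close: fully open they stand 13 mm farther back than shut.
Start: joints at [1.211, 0.3, 1.521, -0, 1.321, -0.067], TCP at [158.746, 526.582, 210.781] pointing down, gripper open.
Joint ranges: [-3.03, 3.03], [-0.79, 2.21], [0.23, 2.52], [-1.04, 4.18], [0, 3.07], [-2.55, 2.55]. Speed limits (rad/s): [2.22, 2.22, 2.57, 3.14, 3.14, 3.14].

INTERFACE

Orientations are given as a unit quaternion [w, x, y, z].
In Python, from rig import bot gives the robot as it stands. Calls block until the motion is done:
- bot.move_to(position, orientation): joint-space move of the TCP to a pose.
- bot.servo_line(position, attitude=None, speed=150, until_force=None): straight line of the TCP; attitude=None keeps the orientation; speed is the mean speed in mm/s. With until_force (N) it stops when the force on the tool has changed by that much, and returns True; else False.
- bot.move_joints(angles): joint-space move.
- bot.move_gripper(opening, grip_force=None): finger opening in mm; grip_force is the grip in N (None keeps the last); returns when the fingers have stopped.
- bot.dwell(seconds).
- bot.ik(position, orientation): joint angles nearest the present ones, or None.
- bot.read_state(): the state.
- bot.read_camera(name): name is "scene" or "side" or "wrist"; returns a dict with "image" (384x512x3 uint8, blue, green, red), "depth" (384x512 float32, mm along the optical axis (not along the pixel's ray), 0 where there is no reading), "fovy" (degrees; the focal length in pixels is half the picture's height over the tangent of half this angle, whatever the lens; pixels are square), "cx", "cy" (the principal point, pixels), "eye" and "attitude" of the camera in the world; the wrist camera has in their place "mount" (4x4, takes a point from camera to tool coordinates, whose origin is the TCP and whose axes are the flange's). Camera axes: x right, y down, z forward; pixel columns grow to the right and rows downward; lengths in mm; the calibration is good to about 2 mm. A picture is of the moment at which its call begins: read the wrist's pose just before it.
A pose or a line that the arm cannot do raises bot.MotionError and nothing moves.
- bot.finish_job(): hands the job in; it is judged then, once.
The state is a dict: "clock": time; "joint_positions": joint angles; "qvel": joint speeds; "effort": joint torques, N m; "ee_pos": TCP position; "tool_rot": TCP orientation; "ft_force": force on the tool from outside, world axes, zero at the start; "moment": the same for the moment, N m; "grip_width": finger opening in mm; "grip_force": force on a finger pad.
Only numpy, scipy, OpenCV 4.12 (cv2) and the standard library are available. Lean on these libraries where they do the work, as an engineer would, in place of code of your own. Each camera call takes 0.05 s, during which the arm holds its last target. There are 200 camera calls.

TASK

The drawer of the small wooden chest cannot close because the pepper mill in it is too tall. Stand the pepper mill upright on the free end of the little wooden tray, beside the oil bottle; stand the food tin upright in the bay of the drawer that the mill has left; then push the drawer fully home until it clicks in. The honey jar stays standing in its bay, and everything else stays standing where it is.

Things in the scene. Friction and masses are not known exactly. Their poses are not given: they have to be found in the camera images.
- drawer (a joint): How far the drawer is open, m: 0 fully home, 0.16 at its outer stop. It slides easily (under 1 N of friction); 15 to 7 mm before home a sprung roller resists with up to about 8 N, past that it snaps in and holds the drawer at 0. A steady push of 12 N on the handle closes it.
- drawer_centre (a point): Middle of the drawer's inner floor, 14 mm above the worktop; moves with the drawer. Axes: x inward (the closing direction), y left, z up. Inside it is 135 mm long (x -68 to +68 here) with two bays, left and right, each 94 mm wide; side walls and divider, 6 mm thick, rise only 31 mm above this floor. The front panel (14 mm thick, 236 wide, top 106 mm above the worktop) closes it at x = -68.
- chest: Small fixed wooden chest, 170 mm deep (x), 240 wide (y; roof 250), 124 high, that the drawer slides into; origin under its centre, x inward, y left. Its front face is at x = -85 mm (the roof juts out 3 mm more); the roof's underside is 112 mm above the worktop, so things up to 95 mm tall pass under it. Beware: wall cabinets hang 0.69 m above the worktop from world x = 0.61 on.
- left_bay (a point): Middle of the floor of the drawer's left (+y) bay; axes as for drawer_centre.
- right_bay (a point): Middle of the floor of the drawer's right (-y) bay; axes as for drawer_centre.
- drawer_handle (a point): Middle of the drawer's brass bar handle: a thin horizontal bar 100 mm long along the front, standing 35 mm clear of the front panel, 80 mm above the worktop; axes as for drawer_centre. Push it along +x.
- pepper_mill_centre (a point): Turned dark wooden pepper mill, 150 mm tall, 58 mm in diameter at most, standing in one of the drawer's two bays; the point is on its axis, half-way up (75 mm above its foot), z up. Its head is a round ball shape up to 50 mm in diameter, from 34 to 64 mm above the point; it does not turn. A small 12 mm knob sits on top. About 0.18 kg.
- honey_jar_centre (a point): Honey jar with screw lid, 60 mm in diameter, 85 mm tall, standing in the drawer's other bay; the point is half-way up. It stays there and fits under the roof.
- tomato_tin_centre (a point): Small food tin, a plain cylinder 57 mm in diameter and 72 mm tall, standing on the kitchen scale; the point is half-way up, z up. About 0.18 kg.
- tray: Fixed wooden tray, 200 mm long (its x) and 110 mm wide (its y), origin at the centre of its underside on the worktop. Rim 16 mm high and 6 mm thick, floor 6 mm above the worktop. The oil bottle stands on its +x half.
- tray_free_end (a point): Point on the tray's floor in the middle of its free end (48 mm from the tray's centre, towards -x of the tray), where the mill shall stand.
- kitchen_scale: Fixed flat kitchen scale, 145 mm along its x, 200 along its y, 20 high; origin at the centre of its underside. Tin, garlic and a spice jar stand on it.
- oil_bottle_centre (a point): Square oil bottle, 61 x 61 x 268 mm, standing on the tray; the point is half-way up. Leave it standing.
- garlic_centre (a point): Garlic bulb, 60 mm across and 58 high, on the scale near the tin; the point is half-way up. Leave it.
- spice_jar_1_centre (a point): Spice jar, 41 mm in diameter and 105 tall, standing on the scale near the tin; the point is half-way up. Leave it standing.
- spice_jar_2_centre (a point): Spice jar, 41 mm in diameter and 105 tall, standing on the chest's roof; the point is half-way up. Leave it standing.
- espresso_cup_centre (a point): Espresso cup, 62 x 87 x 51 mm, standing on the chest's roof; the point is half-way up. Leave it standing.
- mug_1_centre (a point): Mug, 82 x 114 x 91 mm, on the worktop; the point is half-way up. Leave it standing.

How it is judged (in metres and radians):
At the end, for the whole second after the job is handed in: The drawer is home (joint under 3 mm). Tin and honey jar stand in the drawer, one in each bay, upright within 0.12 rad, their feet within 10 mm of its floor height. The mill stands on the tray's floor (8 mm in height), upright within 0.12 rad. Fingers touch nothing (value of joint drawer below 0.003 m and x of tomato_tin_centre in the frame of drawer_centre between -0.067 and 0.067 m and y of tomato_tin_centre in the frame of drawer_centre between -0.1 and 0.1 m and z of tomato_tin_centre in the frame of drawer_centre between 0.026 and 0.046 m and angle between each of tomato_tin_centre, honey_jar_centre, pepper_mill_centre's own z axis and vertical below 0.12 rad and x of honey_jar_centre in the frame of drawer_centre between -0.067 and 0.067 m and y of honey_jar_centre in the frame of drawer_centre between -0.1 and 0.1 m and z of honey_jar_centre in the frame of drawer_centre between 0.0325 and 0.0525 m and x of pepper_mill_centre in the frame of tray between -0.1 and 0.1 m and y of pepper_mill_centre in the frame of tray between -0.055 and 0.055 m and z of pepper_mill_centre in the frame of tray between 0.073 and 0.089 m and ((y of tomato_tin_centre in the frame of drawer_centre above 0.02 m and y of honey_jar_centre in the frame of drawer_centre below -0.02 m) or (y of honey_jar_centre in the frame of drawer_centre above 0.02 m and y of tomato_tin_centre in the frame of drawer_centre below -0.02 m)) and contact force between the fingers and anything else below 0.5 N).
It fails at once if a bystander (oil bottle, either spice jar, mug, espresso cup) is knocked over (tilted over 0.4 rad) or shifted more than 40 mm (angle between any of oil_bottle_centre, spice_jar_1_centre, spice_jar_2_centre, mug_1_centre, espresso_cup_centre's own z axis and vertical above 0.4 rad or distance of any of oil_bottle_centre, spice_jar_1_centre, spice_jar_2_centre, mug_1_centre, espresso_cup_centre from where it was at the start of the episode above 0.04 m).
It fails at once if the garlic is shifted more than 40 mm (distance of garlic_centre from where it was at the start of the episode above 0.04 m).
It fails at once if the honey jar is knocked over (tilted over 0.4 rad) or lifted out of the drawer (raised over 40 mm) (angle between honey_jar_centre's own z axis and vertical above 0.4 rad or height (world z) of honey_jar_centre above 0.097 m).
It also fails if it takes over 72 s, if anything falls off the work surface, if the arm or the gripper's body presses on something with over 40 N, if the wrist force passes 120 N, or if a joint passes its speed limit or range.

## Working session

There is one attempt and no reset: what is moved stays moved. The work goes in short steps, each a Python script; the robot and the scene stay as the last script left them, time stands still between calls to the robot, and variables do not carry over. Pictures are saved under pics/ and viewed, at most 10 in all, crops included, and the job is handed in when it is done.

```bash
mkdir -p pics; ls; cat > h.py <<'E'
import numpy as np, cv2
from scipy.spatial.transform import Rotation as R
from rig import bot
def rot(q): return R.from_quat([q[1],q[2],q[3],q[0]]).as_matrix()
def cam(name):
    s=bot.read_state(); c=bot.read_camera(name)
    if 'mount' in c:
        T=np.eye(4); T[:3,:3]=rot(s['tool_rot']); T[:3,3]=s['ee_pos']; M=T@np.array(c['mount'])
    else:
        M=np.eye(4); a=np.array(c['attitude']); M[:3,:3]=rot(a) if a.size==4 else a; M[:3,3]=c['eye']
    c['M']=M; c['f']=192/np.tan(np.radians(c['fovy'])/2); return c
def cloud(c):
    v,u=np.mgrid[:384,:512]; d=c['depth']
    P=np.stack([(u-c['cx'])/c['f']*d,(v-c['cy'])/c['f']*d,d],-1)
    W=P@c['M'][:3,:3].T+c['M'][:3,3]; W[d<=0]=np.nan; return W
def down(yaw): # tool z down, tool y at angle yaw from world y
    q=(R.from_euler('z',yaw)*R.from_euler('x',np.pi)).as_quat(); return [q[3],q[0],q[1],q[2]]
E
python3 - <<'E'
from h import *
s=bot.read_state(); print(s)
for n in ('scene','side','wrist'):
    c=cam(n); np.savez(n+'.npz',**{k:c[k] for k in('image','depth','M','f','cx','cy')})
    print(n,c['M'][:3].round(3).tolist(),c['f'],c['cx'],c['cy'],(c['depth']>0).mean())
    cv2.imwrite(f'pics/{n}0.png',c['image'])
E
```

```text
pics
{'clock': 0.0, 'joint_positions': array([ 1.21141961e+00,  3.00487763e-01,  1.52162102e+00,  2.05621092e-05,
        1.32071922e+00, -6.65995193e-02]), 'qvel': array([ 4.27255119e-04,  1.43445743e-05,  9.11997272e-04,  3.35452061e-04,
        3.03741724e-04, -8.03936592e-05]), 'effort': array([-1.82305057e-04, -5.43505061e+01, -3.61793160e+01, -1.17217833e-04,
        4.07245068e-03, -4.33635830e-05]), 'ee_pos': array([158.63610883, 526.33478503, 210.19530046]), 'tool_rot': array([-1.40300209e-04,  1.45868810e-01,  9.89303749e-01, -6.01615105e-04]), 'ft_force': array([-1.25386681,  0.34267369, -0.73363985]), 'moment': array([-0.00941316, -0.01331382, -0.03076084]), 'grip_force': 0.0, 'grip_width': 85.36358694043697}
scene [[-0.912, -0.293, 0.286, 144.248], [-0.41, 0.647, -0.643, 951.548], [0.004, -0.704, -0.71, 1232.872]] 438.63016044762986 252.93647787931187 194.00859483265387 0.995880126953125
side [[-0.231, -0.74, 0.632, -446.577], [-0.973, 0.175, -0.152, 214.46], [0.002, -0.65, -0.76, 1351.932]] 477.80393242435923 261.2796903308283 192.97644221352627 0.9958445231119791
wrist [[0.288, 0.909, 0.3, 81.971], [0.958, -0.273, -0.091, 550.752], [-0.001, 0.314, -0.95, 372.798]] 264.5370139287791 251.9642461877242 199.60006505476053 0.9959615071614584
```

View pics/scene0.png

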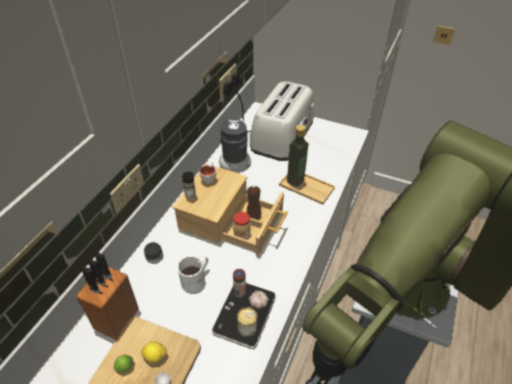

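View pics/side0.png

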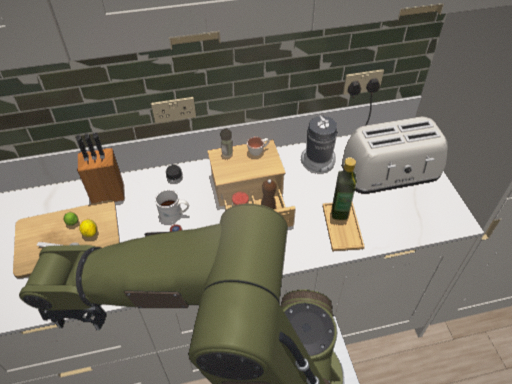

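```bash
cat > ortho.py <<'E'
from h import *
W=[];C=[]
for n in ('scene','side'):
    d=dict(np.load(n+'.npz')); d={k:(v if v.ndim else float(v)) for k,v in d.items()}
    w=cloud(d).reshape(-1,3); W.append(w); C.append(d['image'].reshape(-1,3))
    k=np.isfinite(w[:,0])&(abs(w[:,2])<12)&(w[:,0]>350)&(w[:,0]<650)&(abs(w[:,1])<500)
    print(n,'worktop z',np.median(w[k,2]),w[k,2].std())
W=np.vstack(W);C=np.vstack(C); np.savez('cl.npz',W=W,C=C)
k=np.isfinite(W[:,0])&(W[:,2]>-20)&(W[:,2]<300)&(W[:,0]>250)&(W[:,0]<800)&(abs(W[:,1]-50)<399)
W=W[k];C=C[k];o=np.argsort(W[:,2]);W=W[o];C=C[o]
im=np.zeros((550,800,3),np.uint8)
r=(800-W[:,0]).astype(int).clip(1,548);c=(450-W[:,1]).astype(int).clip(1,798)
for p,q,col in zip(r,c,C): im[p-1:p+2,q-1:q+2]=col
for y in range(-300,450,100): cv2.putText(im,str(y),(450-y,545),0,.35,(0,255,255)); cv2.line(im,(450-y,0),(450-y,8),(0,0,255))
for x in range(300,800,100): cv2.putText(im,str(x),(0,800-x),0,.35,(0,0,255))
cv2.imwrite('pics/ortho.png',im)
E
python3 ortho.py
```

```text
scene worktop z -1.664136707015814 3.6443773547347162
side worktop z 0.21512935036730596 3.96284033997816
```

View pics/ortho.png

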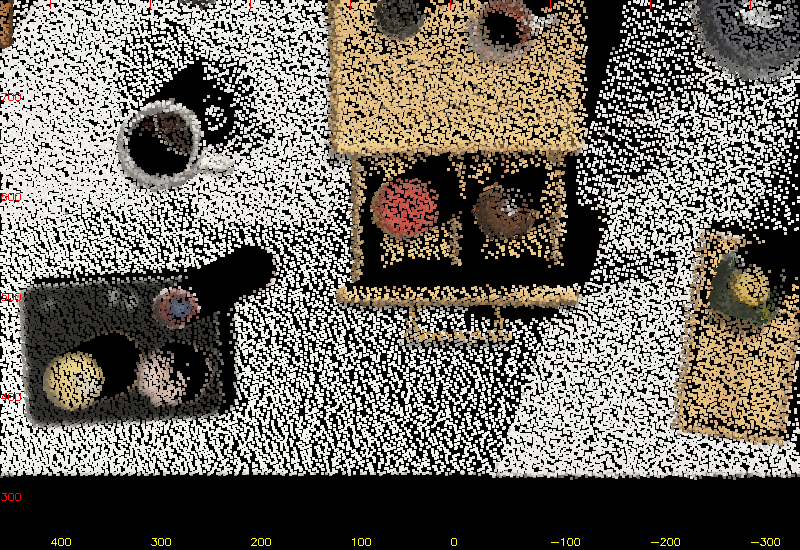

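```bash
cat > fit.py <<'E'
from h import *
from scipy.optimize import least_squares
d=np.load('cl.npz');n=384*512
def circ(P,r,g):
    f=lambda q:np.hypot(P[:,0]-q[0],P[:,1]-q[1])-r
    return least_squares(f,g,loss='soft_l1').x
def fits(Ws,g,r,z0,z1,name):
    for i,W in enumerate(Ws):
        k=(np.hypot(W[:,0]-g[0],W[:,1]-g[1])<r+8)&(W[:,2]>z0)&(W[:,2]<z1)
        P=W[k]
        if len(P)<15: print(name,i,'few',len(P)); continue
        h=cv2.minEnclosingCircle(P[:,:2].astype(np.float32)); 
        print(name,i,len(P),'enc',np.round(h,1) if 0 else [round(float(v),1) for v in (*h[0],h[1])],'box',((np.percentile(P[:,:2],2,0)+np.percentile(P[:,:2],98,0))/2).round(1),'ztop',np.percentile(P[:,2],95).round(1))
def edge(W,name,box,axis,z0,z1):
    k=(W[:,0]>box[0])&(W[:,0]<box[1])&(W[:,1]>box[2])&(W[:,1]<box[3])&(W[:,2]>z0)&(W[:,2]<z1)
    P=W[k]; 
    if len(P)>10: print(name,len(P),'mean',P.mean(0).round(1),'minrect',[np.round(v,1) for v in cv2.minAreaRect(P[:,:2].astype(np.float32))])
if __name__=='__main__':
    Ws=[d['W'][:n],d['W'][n:]]
    fits(Ws,(419,377),28.5,84,100,'tin'); fits(Ws,(593,45),30,92,106,'honey')
    fits(Ws,(590,-55),25,120,175,'millhead'); fits(Ws,(423,287),30,50,90,'garlic'); fits(Ws,(492,273),20,112,135,'jar1')
    fits(Ws,(510,-300),32,60,180,'bottle')
    for W in Ws:
        edge(W,'handle',(448,482,-80,60),0,70,90)
        edge(W,'panel top',(488,520,-140,125),0,99,112)
        edge(W,'roof',(630,700,-150,140),0,117,130)
        edge(W,'tray',(340,580,-370,-200),0,10,25)
        edge(W,'scale',(360,530,210,450),0,14,26)
E
python3 fit.py
```

```text
tin 0 271 enc [418.4, 376.0, 29.5] box [418.9 375.6] ztop 91.7
tin 1 few 0
honey 0 168 enc [592.6, 47.0, 30.4] box [592.9  47.2] ztop 100.2
honey 1 167 enc [592.1, 37.6, 30.5] box [592.6  39.9] ztop 103.1
millhead 0 147 enc [590.4, -53.0, 25.7] box [590.9 -49.4] ztop 155.2
millhead 1 170 enc [588.1, -61.4, 24.8] box [586.  -60.4] ztop 157.0
garlic 0 180 enc [422.2, 288.1, 26.4] box [421.4 288.1] ztop 71.6
garlic 1 few 0
jar1 0 138 enc [492.0, 274.1, 21.9] box [491.8 276.2] ztop 126.4
jar1 1 70 enc [495.7, 268.1, 20.9] box [497.4 268.7] ztop 129.4
bottle 0 412 enc [511.0, -295.6, 36.2] box [ 511.  -287.1] ztop 174.8
bottle 1 452 enc [510.5, -300.6, 36.3] box [ 505.9 -296.8] ztop 173.3
handle 93 mean [465.9  -4.8  81.3] minrect [array([469.7,  -6.6]), array([108.6,  22.5]), np.float64(89.9)]
panel top 206 mean [505.9   2.7 103.3] minrect [array([506.5,  -5.9]), array([ 14.8, 236.3]), np.float64(0.6)]
roof 729 mean [673.8   4.1 121.8] minrect [array([673.2,  -5. ]), array([251. ,  53.4]), np.float64(89.9)]
tray 202 mean [ 463.7 -273.    14.2] minrect [array([ 463.7, -288.5]), array([118., 201.]), np.float64(81.7)]
scale 1673 mean [451.7 344.7  18.8] minrect [array([449.7, 329.2]), array([144.4, 201. ]), np.float64(2.8)]
panel top 72 mean [505.4 -97.  104.6] minrect [array([505.7, -95.3]), array([16.9, 68. ]), np.float64(2.2)]
roof 814 mean [672.   -9.6 123.3] minrect [array([672.6, -12. ]), array([ 59. , 250.1]), np.float64(1.4)]
tray 378 mean [ 448.2 -290.8   14.6] minrect [array([ 461.2, -296.1]), array([120.9, 206.1]), np.float64(85.1)]
```

```bash
cat > look.py <<'E'
from h import *
import fit
s=bot.read_state()
bot.move_to([430,-250,320],down(np.pi-.14)); bot.dwell(.3)
c1=cam('wrist')
bot.move_to([570,-5,300],down(np.pi)); bot.dwell(.3)
c2=cam('wrist')
print(bot.read_state()['clock'],bot.read_state()['joint_positions'].round(2))
W1=cloud(c1).reshape(-1,3);W2=cloud(c2).reshape(-1,3)
for n,W in(('A',W1),('B',W2)):
    k=(abs(W[:,2])<12)&(W[:,0]>350)&(W[:,0]<480)&(W[:,1]>-200)&(W[:,1]<-60); print(n,'top z',np.median(W[k,2]))
np.savez('wl.npz',W1=W1,W2=W2)
Ws=[W1,W2]
fit.fits(Ws,(593,43),30,92,106,'honey'); fit.fits(Ws,(590,-55),25,120,160,'millhead');fit.fits(Ws,(590,-55),10,160,170,'knob')
fit.fits(Ws,(510,-300),32,60,180,'bottle')
for W in Ws:
    fit.edge(W,'handle',(448,482,-80,60),0,70,90)
    fit.edge(W,'panel top',(488,520,-140,125),0,99,112)
    fit.edge(W,'roof',(630,700,-150,140),0,117,130)
    fit.edge(W,'tray',(340,580,-370,-200),0,10,25)
    fit.edge(W,'trayfloor',(340,430,-370,-200),0,3,9.5)
cv2.imwrite('pics/w.png',np.hstack([cv2.resize(c['image'],(400,300)) for c in(c1,c2)]))
E
python3 look.py
```

```text
4.8583 [-0.07  0.3   1.32 -0.    1.52 -1.64]
A top z -0.6035328042198671
B top z -0.651970807369679
honey 0 960 enc [591.9, 40.8, 29.2] box [590.7  39.5] ztop 99.7
honey 1 1218 enc [592.3, 40.9, 28.5] box [591.5  40.7] ztop 99.7
millhead 0 951 enc [590.2, -61.3, 24.9] box [586.6 -62.9] ztop 152.0
millhead 1 1126 enc [591.3, -59.8, 24.8] box [589.6 -58.8] ztop 152.0
knob 0 49 enc [591.2, -61.1, 5.8] box [590.5 -61.7] ztop 163.7
knob 1 66 enc [591.6, -60.5, 5.7] box [591.5 -60.4] ztop 163.9
bottle 0 1219 enc [496.9, -297.6, 29.4] box [ 490.8 -295.1] ztop 176.0
bottle 1 3609 enc [514.0, -299.1, 35.9] box [ 514.4 -286. ] ztop 170.6
handle 616 mean [464.8 -13.6  83.4] minrect [array([469.8, -12.9]), array([109.4,  23.9]), np.float64(90.0)]
panel top 1513 mean [504.2 -11.7 104.7] minrect [array([505.2, -12.3]), array([ 14.1, 235.9]), np.float64(0.4)]
roof 2612 mean [667.8  35.7 123. ] minrect [array([673.4, -10.8]), array([ 53.2, 249.6]), np.float64(0.0)]
tray 1023 mean [ 444.1 -292.3   15.1] minrect [array([ 462.8, -295.8]), array([110.3, 199.5]), np.float64(81.5)]
trayfloor 1941 mean [ 399.  -287.9    5.4] minrect [array([ 396.6, -284.7]), array([111.1,  66.7]), np.float64(89.8)]
handle 834 mean [466.1 -12.2  83.5] minrect [array([470.5, -12.5]), array([110. ,  22.9]), np.float64(90.0)]
panel top 1991 mean [506.  -11.3 105. ] minrect [array([506.2, -11.9]), array([ 14. , 234.1]), np.float64(0.5)]
roof 5564 mean [672.   -7.5 123.1] minrect [array([673.8, -10.5]), array([249.6,  52.5]), np.float64(90.0)]
tray 1915 mean [ 448.3 -284.1   14.7] minrect [array([ 463.5, -295.6]), array([111.7, 200.1]), np.float64(81.5)]
trayfloor 2924 mean [ 399.  -290.1    5.3] minrect [array([ 401. , -283.6]), array([109.5,  67.1]), np.float64(84.7)]
```

View pics/w.png

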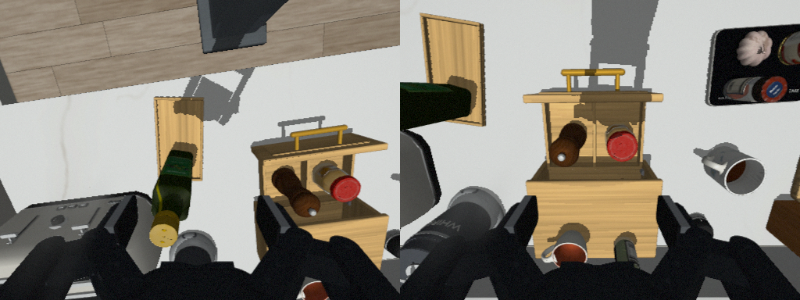

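```bash
cat > mill.py <<'E'
from h import *
Q=down(np.pi)
m=np.array([591.4,-60.6])
bot.move_to([*m,230],Q)
bot.servo_line([*m,138],speed=100)
s=bot.read_state(); print(s['ee_pos'].round(1),s['ft_force'].round(1))
bot.move_gripper(30,40)
s=bot.read_state(); print('grip',s['grip_width'],s['grip_force'],s['ee_pos'].round(1))
assert 40<s['grip_width']<56
bot.servo_line([*m,285],speed=120)
s=bot.read_state(); print('lift',s['grip_width'],s['grip_force'],s['ft_force'].round(1),s['clock'])
bot.servo_line([412,-61,285],speed=200)
bot.servo_line([412,-288,285],attitude=down(np.pi-.148),speed=200)
bot.dwell(.3)
c=cam('wrist'); cv2.imwrite('pics/carry.png',c['image']); s=bot.read_state(); print(s['ee_pos'].round(1),s['grip_width'],s['clock'],s['joint_positions'].round(2))
E
python3 mill.py
```

```text
[591.8 -60.6 138.8] [ 0.2 -0.2  1.6]
grip 30.200375763658627 0.0 [591.4 -60.6 138. ]Traceback (most recent call last):
  File "mill.py", line 9, in <module>
    assert 40<s['grip_width']<56
           ^^^^^^^^^^^^^^^^^^^^^
AssertionError
```

```bash
python3 - <<'E'
from h import *
import fit
c=cam('wrist'); s=cam('scene')
W=[cloud(c).reshape(-1,3),cloud(s).reshape(-1,3)]
fit.fits(W,(590,-60),30,120,160,'head'); fit.fits(W,(590,-60),10,160,172,'knob')
a=cv2.resize(s['image'][170:270,180:313],(399,300),interpolation=cv2.INTER_CUBIC)
cv2.imwrite('pics/miss.png',np.hstack([cv2.resize(c['image'],(400,300)),a]))
E
```

```text
head 0 3603 enc [591.1, -59.9, 24.9] box [588.  -59.9] ztop 152.2
head 1 121 enc [591.7, -54.1, 25.4] box [589.4 -49.5] ztop 152.9
knob 0 409 enc [589.9, -60.0, 17.9] box [589.7 -59.9] ztop 170.6
knob 1 few 10
```

View pics/miss.png

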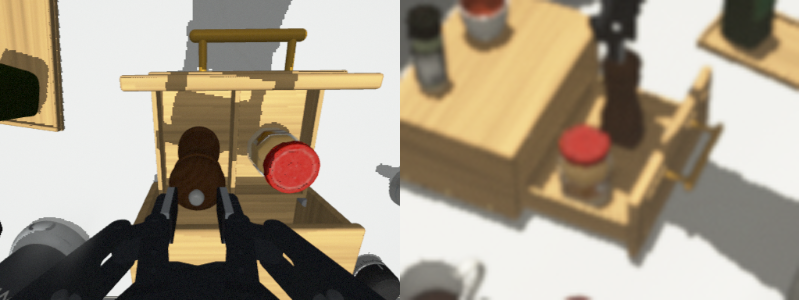

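```bash
python3 - <<'E'
from h import *
print(bot.tip_reach)
c=cam('wrist'); W=cloud(c); im=c['image'].astype(int)
# rows at finger inner edges: print y,z,x,brightness along a few columns in full-res
for r in range(225,300,12):
    print(r,[(cc,*W[r,cc].round(0).astype(int).tolist(),int(im[r,cc].sum())) for cc in (208,216,222,252,280,288,296)])
print(bot.read_state()['grip_width'],bot.read_state()['grip_force'])
E
```

```text
19.0
225 [(208, 629, -108, 33, 177), (216, 638, -102, 14, 542), (222, 581, -79, 142, 72), (252, 577, -60, 151, 88), (280, 580, -41, 144, 84), (288, 638, -17, 13, 589), (296, 624, -13, 45, 419)]
237 [(208, 641, -108, 38, 184), (216, 591, -84, 140, 163), (222, 588, -79, 145, 65), (252, 585, -60, 151, 85), (280, 588, -41, 146, 95), (288, 652, -17, 16, 145), (296, 637, -13, 46, 521)]
249 [(208, 585, -85, 166, 51), (216, 581, -79, 174, 239), (222, 581, -76, 175, 58), (252, 587, -60, 162, 332), (280, 581, -45, 174, 14), (288, 581, -40, 174, 229), (296, 585, -35, 167, 60)]
261 [(208, 581, -81, 187, 154), (216, 581, -77, 186, 226), (222, 583, -75, 183, 48), (252, 595, -60, 164, 312), (280, 586, -45, 178, 44), (288, 580, -42, 187, 232), (296, 586, -36, 178, 154)]
273 [(208, 581, -80, 197, 202), (216, 582, -76, 195, 163), (222, 589, -75, 185, 58), (252, 708, -59, 6, 296), (280, 591, -45, 181, 43), (288, 582, -43, 195, 183), (296, 580, -40, 198, 245)]
285 [(208, 580, -78, 207, 59), (216, 587, -76, 196, 64), (222, 595, -75, 187, 35), (252, 725, -59, 8, 279), (280, 597, -45, 183, 24), (288, 586, -43, 198, 70), (296, 580, -41, 207, 50)]
297 [(208, 580, -77, 214, 52), (216, 593, -76, 197, 49), (222, 600, -75, 189, 31), (252, 652, -59, 124, 508), (280, 651, -37, 124, 451), (288, 591, -43, 201, 63), (296, 580, -42, 214, 68)]
30.299286696370316 0.0
```

```bash
python3 - <<'E'
from h import *
for w in (30,56,85):
    bot.move_gripper(w); bot.dwell(.2)
    s=bot.read_state(); c=cam('wrist'); W=cloud(c).reshape(-1,3)-s['ee_pos']
    for sg in(1,-1):
        y=W[:,1]*sg
        k=(abs(W[:,0])<16)&(y>w/2-3)&(y<w/2+20)&(W[:,2]>-25)&(W[:,2]<90)
        P=W[k]; h=np.histogram(P[:,2],np.arange(-25,90,5))
        print(w,round(s['grip_width'],1),sg,'n',len(P),h[0].tolist())
        Q=P[P[:,2]>16]; i=np.argsort(Q[:,2])[:6]; print(Q[i].round(0).tolist())
E
```

```text
30 30.2 1 n 3226 [6, 22, 0, 1, 25, 111, 212, 188, 1, 35, 94, 139, 149, 160, 177, 172, 287, 220, 339, 498, 338, 19]
[[7.0, 16.0, 20.0], [6.0, 16.0, 20.0], [9.0, 16.0, 21.0], [-7.0, 16.0, 21.0], [7.0, 16.0, 21.0], [8.0, 16.0, 21.0]]
30 30.2 -1 n 3442 [6, 16, 0, 0, 23, 115, 197, 112, 1, 34, 94, 140, 142, 167, 180, 168, 286, 235, 376, 607, 487, 18]
[[7.0, -14.0, 20.0], [8.0, -14.0, 20.0], [7.0, -14.0, 21.0], [9.0, -14.0, 21.0], [5.0, -14.0, 21.0], [-8.0, -14.0, 21.0]]
56 55.8 1 n 3403 [0, 0, 0, 0, 1, 0, 0, 0, 0, 5, 81, 142, 174, 195, 211, 244, 215, 291, 233, 422, 1000, 165]
[[1.0, 29.0, 24.0], [0.0, 29.0, 24.0], [1.0, 29.0, 24.0], [-2.0, 29.0, 25.0], [-2.0, 29.0, 25.0], [-1.0, 29.0, 25.0]]
56 55.8 -1 n 3867 [0, 0, 0, 0, 0, 0, 0, 0, 0, 7, 78, 147, 173, 199, 214, 234, 219, 293, 258, 464, 1275, 278]
[[0.0, -27.0, 24.0], [-1.0, -27.0, 24.0], [-8.0, -27.0, 24.0], [-2.0, -27.0, 25.0], [-2.0, -27.0, 25.0], [0.0, -27.0, 25.0]]
85 85.1 1 n 4799 [0, 0, 0, 0, 0, 0, 0, 0, 0, 0, 0, 32, 146, 227, 246, 285, 302, 345, 301, 243, 394, 849]
[[-2.0, 44.0, 32.0], [-2.0, 43.0, 33.0], [4.0, 43.0, 33.0], [-4.0, 43.0, 33.0], [-8.0, 43.0, 33.0], [2.0, 43.0, 33.0]]
85 85.1 -1 n 5201 [0, 0, 0, 0, 0, 0, 0, 0, 0, 0, 0, 30, 160, 215, 259, 268, 321, 330, 307, 235, 441, 934]
[[-2.0, -42.0, 32.0], [-3.0, -42.0, 32.0], [-3.0, -42.0, 33.0], [-2.0, -42.0, 33.0], [3.0, -42.0, 33.0], [4.0, -42.0, 33.0]]
```

```bash
cat > mill.py <<'E'
from h import *
m=np.array([591.4,-60.6])
print(bot.servo_line([*m,97],speed=60,until_force=8))
s=bot.read_state(); print(s['ee_pos'].round(1),s['ft_force'].round(1))
bot.move_gripper(30,40)
s=bot.read_state(); print('grip',s['grip_width'],s['grip_force'],s['ee_pos'].round(1))
assert 40<s['grip_width']<56
bot.servo_line([*m,240],speed=120)
s=bot.read_state(); print('lift',s['grip_width'],s['grip_force'],s['ft_force'].round(1),s['clock'])
bot.servo_line([408,-61,240],speed=200)
bot.servo_line([407.6,-287.4,240],attitude=down(np.pi-.148),speed=200)
bot.dwell(.3)
c=cam('wrist'); cv2.imwrite('pics/carry.png',c['image']); s=bot.read_state(); print(s['ee_pos'].round(1),s['grip_width'],s['clock'],s['joint_positions'].round(2))
W=cloud(c).reshape(-1,3)-s['ee_pos']
k=(np.hypot(W[:,0],W[:,1])<40)&(W[:,2]<15)&(W[:,2]>-130)
for z in range(-130,15,15):
    P=W[k&(W[:,2]>z)&(W[:,2]<=z+15)]
    if len(P)>5: print(z,len(P),P.min(0).round(0),P.max(0).round(0))
E
python3 mill.py
```

```text
False
[591.6 -60.6  97.3] [ 0.5 -0.2 -0.2]
grip 46.520079081729456 40.886367192642865 [591.7 -60.5  97.6]
lift 46.2465314396475 40.995231972010515 [ 0.1 -0.1 -2.7] 11.475
[ 407.7 -287.1  240.1] 46.4764357541612 14.175 [-0.69  0.16  1.62 -0.    1.36 -2.11]
-85 280 [-30. -25. -83.] [  2.  32. -70.]
-70 253 [-29. -21. -70.] [ -2.  31. -55.]
-55 472 [-28. -23. -55.] [ 11.  29. -40.]
-40 741 [-26. -22. -40.] [  8.  27. -25.]
-25 498 [-21. -17. -25.] [  3.  23. -10.]
-10 187 [-21. -11. -10.] [-8. 20.  5.]
5 70 [-23. -10.   5.] [-15.  19.  15.]
```

View pics/carry.png

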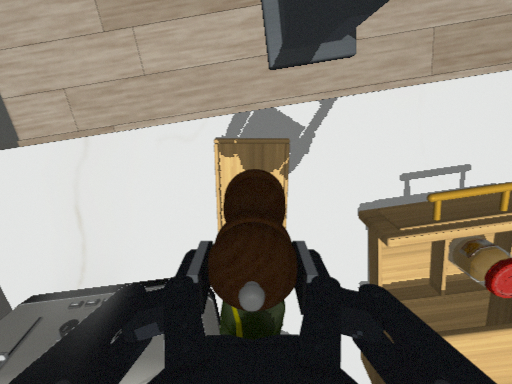

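```bash
cat > place.py <<'E'
from h import *
import fit
p=np.array([407.6,-287.4])
bot.servo_line([*p,110],speed=120)
print(bot.servo_line([*p,88],speed=30,until_force=4))
s=bot.read_state(); print(s['ee_pos'].round(1),s['ft_force'].round(1))
bot.move_gripper(80); bot.dwell(.3)
bot.servo_line([*p,240],speed=120)
c=cam('wrist'); W=cloud(c).reshape(-1,3)
fit.fits([W],p,6,147,165,'knob'); fit.fits([W],p,26,110,147,'head'); fit.fits([W],(505,-300),40,60,180,'bottle')
print(bot.read_state()['clock'])
# on to the tin
t=np.array([418.5,373])
bot.move_to([400,0,250],down(np.pi))
bot.move_to([*t,230],down(np.pi/2)); bot.dwell(.3)
c=cam('wrist'); cv2.imwrite('pics/tin.png',c['image']); W=cloud(c).reshape(-1,3)
fit.fits([W],t,28.5,84,100,'tin'); fit.fits([W],(423,287),30,50,90,'garlic'); fit.fits([W],(493,271),20,112,135,'jar1')
fit.edge(W,'scale',(360,530,210,450),0,14,26)
s=bot.read_state();print(s['clock'],s['ee_pos'].round(1),s['joint_positions'].round(2))
E
python3 place.py
```

```text
True
[ 407.6 -287.4   89.6] [-0.7  0.3  5.9]
knob 0 117 enc [407.3, -287.6, 5.9] box [ 407.1 -287.4] ztop 155.8
head 0 1578 enc [406.8, -287.0, 25.1] box [ 405.4 -287. ] ztop 143.9
bottle 0 2487 enc [501.0, -301.0, 32.0] box [ 491.5 -299.1] ztop 176.4
18.25
tin 0 1778 enc [418.9, 373.2, 28.5] box [418.7 373.1] ztop 91.7
garlic 0 898 enc [422.0, 282.9, 27.1] box [421.5 284.8] ztop 70.6
jar1 0 765 enc [491.4, 271.7, 20.5] box [487.  272.6] ztop 125.7
scale 7778 mean [455.7 343.4  19.5] minrect [array([449.6, 325.3]), array([144. , 197.9]), np.float64(3.4)]
21.7083 [418.6 372.9 230.1] [ 0.66  0.31  1.46 -0.    1.37  0.66]
```

View pics/tin.png

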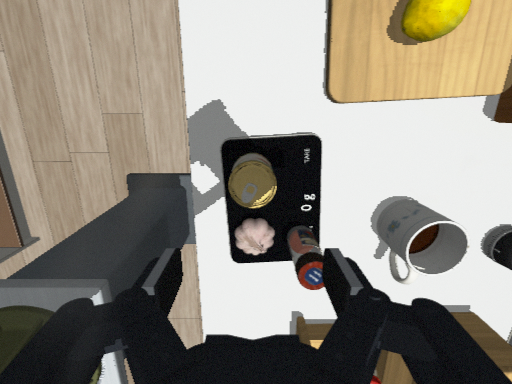

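```bash
cat > tin.py <<'E'
from h import *
import fit
t=np.array([418.8,373.2]); b=np.array([582,-61])
bot.move_gripper(82)
print(bot.servo_line([*t,36],speed=90,until_force=8))
bot.move_gripper(40,40)
s=bot.read_state(); print('grip',s['grip_width'],s['grip_force'],s['ee_pos'].round(1)); z0=s['ee_pos'][2]
assert 50<s['grip_width']<62
bot.servo_line([*t,230],speed=130)
bot.move_to([410,60,230],down(np.pi))
bot.move_to([*b,230],down(np.pi))
s=bot.read_state(); print('carry',s['grip_width'],s['ft_force'].round(1),s['clock'])
bot.servo_line([*b,60],speed=120)
print(bot.servo_line([*b,z0-8],speed=25,until_force=4))
s=bot.read_state(); print(s['ee_pos'].round(1),'expected',z0-6)
bot.move_gripper(72); bot.dwell(.3)
bot.servo_line([*b,200],speed=120)
bot.move_to([520,-11,250],down(np.pi)); bot.dwell(.3)
c=cam('wrist'); cv2.imwrite('pics/tin2.png',c['image']); W=cloud(c).reshape(-1,3)
fit.fits([W],b,28.5,78,95,'tin'); fit.fits([W],(592,41),30,92,106,'honey')
fit.edge(W,'handle',(445,482,-80,60),0,70,90); fit.edge(W,'panel top',(488,520,-140,125),0,99,112)
print(bot.read_state()['clock'])
E
python3 tin.py
```

```text
False
grip 56.607703981080206 42.80635893344879 [418.9 373.4  36.4]
carry 56.26782705082215 [ 0.1 -0.5 -1. ] 28.9667
True
[582.1 -61.   30.1] expected 30.372348721283124
tin 0 1338 enc [583.8, -60.0, 28.9] box [583.2 -60.3] ztop 85.3
honey 0 1409 enc [592.5, 41.0, 28.7] box [591.5  40.5] ztop 99.5
handle 969 mean [465.9 -12.1  83.5] minrect [array([470.5, -12.7]), array([ 22.8, 109.3]), np.float64(0.2)]
panel top 2375 mean [505.7 -12.  104.8] minrect [array([506.4, -11.5]), array([ 14.3, 234.9]), np.float64(0.5)]
34.625
```

View pics/tin2.png

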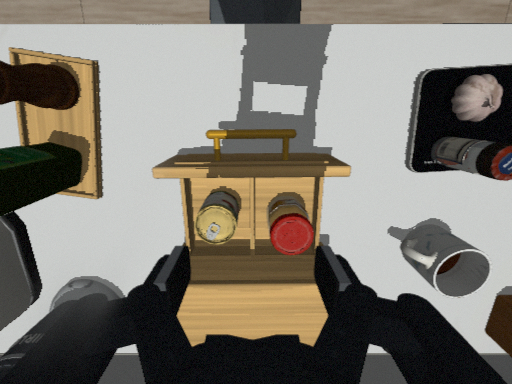

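```bash
cat > push.py <<'E'
from h import *
import fit
bot.move_to([415,-12,200],down(np.pi)); bot.move_gripper(0,30)
bot.servo_line([415,-12,50],speed=120)
bot.dwell(.2)
print(bot.servo_line([612,-12,50],speed=45,until_force=22))
s=bot.read_state(); print(s['ee_pos'].round(1),s['ft_force'].round(1),s['clock'])
bot.dwell(.5)
s=bot.read_state(); print(s['ee_pos'].round(1),s['ft_force'].round(1))
x=s['ee_pos'][0]
bot.servo_line([x-60,-12,50],speed=80)
bot.servo_line([x-60,-12,220],speed=150); bot.dwell(.3)
c=cam('wrist'); cv2.imwrite('pics/closed.png',c['image']); W=cloud(c).reshape(-1,3)
fit.edge(W,'panel top',(600,646.5,-140,125),0,98,110); fit.edge(W,'handle',(570,625,-80,60),0,70,90)
fit.edge(W,'roof',(630,700,-150,140),0,117,130)
print(bot.read_state()['clock'],bot.read_state()['ft_force'].round(1))
E
python3 push.py
```

```text
True
[586.3 -11.9  49.2] [-2.9 -0.   3.7] 40.7417
[586.3 -11.9  49.2] [-3.5 -0.7  2. ]
panel top 966 mean [640.2  -4.6 103.5] minrect [array([641.2, -10.6]), array([ 10.5, 234.1]), np.float64(0.0)]
handle 669 mean [604.5 -11.6  83.1] minrect [array([610.8, -10.6]), array([108.7,  28.2]), np.float64(89.9)]
roof 455 mean [ 6.764e+02 -5.000e-01  1.227e+02] minrect [array([674.4, -10.3]), array([ 52.7, 247.8]), np.float64(0.6)]
43.775 [-0.8 -0.3  0.9]
```

View pics/closed.png

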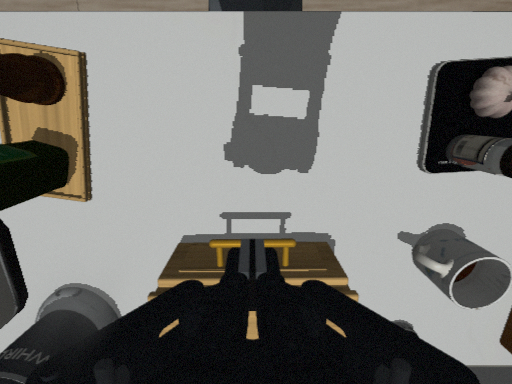

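```bash
python3 - <<'E'
from h import *
import fit
bot.servo_line([526,-12,50],speed=150)
print(bot.servo_line([600,-12,50],speed=40,until_force=20))
s=bot.read_state(); print(s['ee_pos'].round(1),s['ft_force'].round(1))
bot.servo_line([526,-12,50],speed=100); bot.servo_line([526,-12,220],speed=150); bot.dwell(.3)
W=cloud(cam('wrist')).reshape(-1,3); S=cloud(cam('scene')).reshape(-1,3)
fit.edge(W,'handle',(570,625,-80,60),0,70,90)
fit.fits([W,S],(407,-287),6,147,165,'knob')
s=bot.read_state(); print(s['clock'],s['ft_force'].round(1),s['grip_force'])
E
```

```text
True
[586.1 -11.9  49.2] [-4.7 -0.3  2.4]
handle 666 mean [604.4 -10.1  83. ] minrect [array([610.9, -10.7]), array([ 27.9, 108.6]), np.float64(0.2)]
knob 0 few 0
knob 1 few 7
48.875 [-0.2 -0.4 -0. ] 0.0
```

```bash
python3 - <<'E'
from h import *
bot.move_gripper(30); print(bot.finish_job(), bot.read_state()['clock'])
E
```

```text
the job is handed in; nothing more can be done
the job is handed in; nothing more can be done
```

I handed the job in at about 49 s, and no verdict came back: the mill stands on the tray's free end, the tin stands in the right bay beside the honey jar, and the drawer is pushed home (a second push stopped at the same spot).

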